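# Put the seasonings back on their colour-coded dishes

### The job

Put each seasoning back where it belongs: stand the red-, yellow- and green-lidded spice jars and the black-capped dropper bottle each in the low dish of the colour of its lid or cap, upright and flat on the dish's floor inside the rim. Leave the salt and pepper shakers standing where they are.

Things in the scene. Friction and masses are not known exactly. Their poses are not given: they have to be found in the camera images.
- jar_red: Glass spice jar with a red screw lid, round and upright, 44 mm across and 109 mm tall; body 43 mm across, the lid is the top 20 mm and is gripped from above. Loose, about 0.11 kg. Origin at the centre of its underside, z up.
- jar_yellow: Glass spice jar with a yellow screw lid, round and upright, 44 mm across and 100 mm tall; body 43 mm across, the lid is the top 20 mm and is gripped from above. Loose, about 0.11 kg. Origin at the centre of its underside, z up.
- jar_green: Glass spice jar with a green screw lid, round and upright, 45 mm across and 106 mm tall; body 45 mm across, the lid is the top 20 mm and is gripped from above. Loose, about 0.11 kg. Origin at the centre of its underside, z up.
- bottle_black: Small round brown glass dropper bottle with a black cap and black rubber bulb: glass body 33 mm across up to 70 mm high (grip it there, by its upper half), cap 24 mm across up to 77 mm, bulb 13 mm across up to 102 mm. Upright, loose, about 0.07 kg. Origin at the centre of its underside, z up.
- dish_red: Round red plastic dish with a small cork disc in its floor, fixed to the table: 79 mm across outside, 66 mm inside, rim 10 mm high, floor 4 mm thick. Origin at the centre of its underside, z up (the floor a jar stands on is at z = 4 mm).
- dish_yellow: Round yellow plastic dish with a small cork disc in its floor, fixed to the table: 79 mm across outside, 66 mm inside, rim 10 mm high, floor 4 mm thick. Origin at the centre of its underside, z up (the floor a jar stands on is at z = 4 mm).
- dish_green: Round green plastic dish with a small cork disc in its floor, fixed to the table: 79 mm across outside, 66 mm inside, rim 10 mm high, floor 4 mm thick. Origin at the centre of its underside, z up (the floor a jar stands on is at z = 4 mm).
- dish_black: Round black plastic dish with a small cork disc in its floor, fixed to the table: 67 mm across outside, 54 mm inside, rim 10 mm high, floor 4 mm thick. Origin at the centre of its underside, z up (the floor a jar stands on is at z = 4 mm).
- salt: Salt shaker: clear glass with white contents, light grey cap. Round, 44 mm across, 90 mm tall, upright and loose. Has no dish and is to stay where it is. Origin at the centre of its underside, z up.
- pepper: Pepper shaker: clear glass with dark grey contents, light grey cap. Round, 44 mm across, 90 mm tall, upright and loose. Has no dish and is to stay where it is. Origin at the centre of its underside, z up.
There are look-alikes about, which are no part of the job. Leave any blue or purple look-alike of the bottle_black alone.

How it is judged:
By the outcome, as a careful person would: the job done as asked, in the order asked, and still so for the second after the job is handed in, with the robot touching nothing.
It also fails if it takes over 93 s, if anything falls off the work surface, if the arm or the gripper's body presses on something with over 40 N, if the wrist force passes 120 N, or if a joint passes its speed limit or range.

### The arm

A 6-joint arm with a two-finger parallel gripper is mounted at the origin on a cart in front of the work surface, level with it; the furniture and walls round the work are solid. World frame = base frame: x ahead of the robot, y to its left, z up, the work surface at z = 0. Lengths are in m, angles in degrees, forces in N, time in s.
With the tool pointing down it reaches from about 0.2 to 0.875 m from the base axis. Payload 3.4 kg.
Tool frame: the origin (TCP) lies at the very end of the fingers, on their centre line; the grasp point (between the pads) lies 19 mm behind it (ctrl.grasp_offset is the distance from the TCP to the grasp point, in m); z points along the fingers, y is the line along which they close (so a half turn about z gives the same grasp; the last joint's range is limited). The gripper opens to 94 mm and grips with 3 to 60 N. Pads are 16 mm wide; open, the fingers measure 119 mm over their backs; the gripper's body (75 mm by 177 mm) begins 78 mm behind the grasp point.
Start: joints at [-79.756, 15.808, 86.224, -0, 77.962, -6.933], TCP at [0.17, -0.549, 0.205] pointing down, gripper open.
Joint ranges: [-165.64, 165.64], [-43.16, 119.46], [12.63, 154.43], [-67.54, 247.53], [6.08, 155.33], [-154.97, 154.97]. Speed limits (degrees/s): [147.25, 147.25, 180, 180, 180, 180].

### API

Orientations are given as [roll, pitch, yaw] about the fixed x, y, z axes, in that order (R = Rz(yaw) Ry(pitch) Rx(roll)).
In Python, from plant import ctrl gives the robot as it stands.
- The arm moves only by the shell command python3 -m creep 'ROWS' [OPENING] [FORCE]. ROWS is text: rows parted by semicolons, each of 6 numbers parted by spaces: the shift along the tool's x, y, z in mm, then the turn, a rotation vector about the tool's x, y, z in rad. A call has 1 to 5 rows; each row shifts and turns the commanded pose from where the row before left it, along the tool's axes as they then stand; what a row does not reach is not made up. A row lasts 1/8 s, in which the tool goes at most 62.5 mm and 10.7 degrees, less where a joint would pass 70% of its speed; a pose out of reach is approached as far as the arm can. A call with a gripper value outside its range is refused whole. OPENING is the finger opening in mm, from 0 to 94, set as the call begins (- or left out, the last holds). The fingers move at their own pace and stop on an object; FORCE is the grip in N (left out, the last holds). Time passes only in rows, so rows that do not move let the fingers close. It gives the time, the measured TCP pose, the force, the opening and the grip force at its end, in the units of the state.
- ctrl.sense(): the state, without advancing time (a new reading comes with each control period).
- ctrl.read_camera(name): name is "side" or "top"; returns (picture, depth): 400x640x3 uint8, blue, green, red; 400x640 float32, m along the optical axis (not along the pixel's ray), 0 where there is no reading.
- ctrl.get_calibration(name): a dict with "fx", "fy", "cx", "cy" (pixels), "dist" ([k1, k2, p1, p2, k3] as OpenCV has them; the pictures are not rectified), "R" (3x3) and "t" (3): a world point X has camera coordinates R X + t. Camera axes: x right, y down, z forward; pixel columns grow to the right and rows downward; lengths in m; the calibration is good to about 2 mm. A picture is of the moment at which its call begins. get_calibration takes no time and is no camera call.
- ctrl.hand_in(): hands the job in; it is judged then, once.
The state is a dict: "clock": time; "joints": joint angles; "dq": joint speeds; "effort": joint torques, N m; "ee_pos": TCP position; "tool_rot": TCP orientation; "wrist_force": force on the tool from outside, world axes, zero at the start; "ft_torque": the same for the moment, N m; "grip_width": opening from 0.0 (shut) to 1.0 (fully open); "gripper_force": force on a finger pad.
Only numpy, scipy, OpenCV 4.12 (cv2) and the standard library are available. Lean on these libraries where they do the work, as an engineer would, in place of code of your own. Each camera call takes 0.05 s, during which the arm holds its last target. There are 200 camera calls.

## Working session

There is one attempt and no reset: what is moved stays moved. The work goes in short steps, Python scripts to look and compute and a shell command to move; the robot and the scene stay as the last step left them, time stands still between calls to the robot, and variables do not carry over. Pictures are saved under pics/ and viewed, at most 14 in all, crops included, and the job is handed in when it is done.

```bash
mkdir -p pics; ls; python3 - <<'E'
from plant import ctrl
import cv2,numpy as np
for n in("top","side"):
    p,d=ctrl.read_camera(n); cv2.imwrite(f"pics/{n}0.png",p); np.save(f"{n}_d0.npy",d)
    print(n,ctrl.get_calibration(n))
print(ctrl.sense())
E
```

```text
pics
top {'fx': 362.47209541298946, 'fy': 362.47209541298946, 'cx': 320.09465427939523, 'cy': 193.1543237405072, 'dist': array([-0.05567895,  0.        ,  0.        ,  0.        ,  0.        ]), 'R': array([[ 4.41620369e-03, -9.99990135e-01, -4.77407025e-04],
       [-9.82009049e-01, -4.24666608e-03, -1.88786103e-01],
       [ 1.88782213e-01,  1.30253590e-03, -9.82018116e-01]]), 't': array([-5.05779027e-04,  5.08421693e-01,  9.56159667e-01])}
side {'fx': 398.6878103194283, 'fy': 398.6878103194283, 'cx': 318.3292309777311, 'cy': 202.69088676432722, 'dist': array([0.02828543, 0.        , 0.        , 0.        , 0.        ]), 'R': array([[-0.96129597,  0.27513434,  0.01453124],
       [ 0.22872196,  0.82631741, -0.51467057],
       [-0.15361097, -0.49142713, -0.85726486]]), 't': array([ 0.50316101, -0.08882381,  1.11194037])}
{'clock': 0.1, 'joints': array([-7.97553396e+01,  1.58435652e+01,  8.62859609e+01, -1.87736810e-03,
        7.79607880e+01, -6.93380631e+00]), 'dq': array([-0.08003101, -0.03085082, -0.13088622,  0.08727399, -0.04291875,
        0.01927215]), 'effort': array([ 1.54139729e-03, -4.05455875e+01, -2.37780368e+01,  7.02180807e-02,
        2.98418070e-02, -4.57759893e-05]), 'ee_pos': array([ 0.16971156, -0.54887488,  0.20470949]), 'tool_rot': array([-1.79910125e+02, -9.08091511e-03,  1.71788526e+01]), 'wrist_force': array([-0.01326278, -0.51906427, -0.79177837]), 'ft_torque': array([0.0280136 , 0.01624258, 0.02911353]), 'gripper_force': 0.0, 'grip_width': 0.9997502055253615}
```

View pics/top0.png

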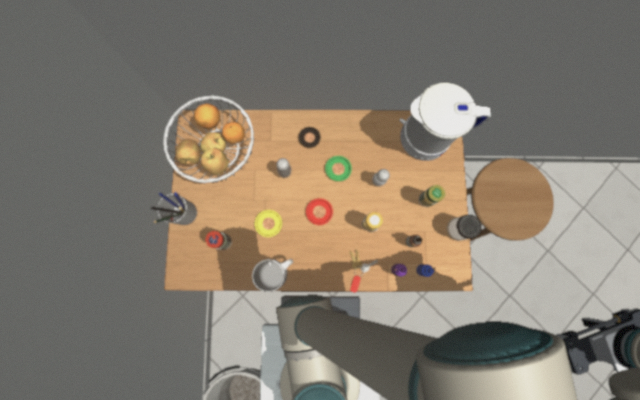

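View pics/side0.png

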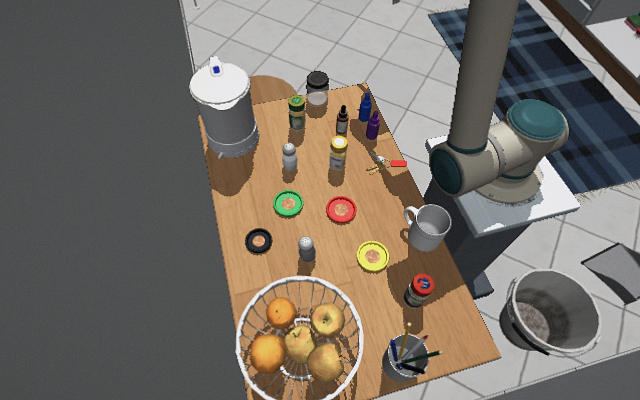

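```bash
python3 - <<'E'
import cv2
p=cv2.imread("pics/top0.png"); 
cv2.imwrite("pics/c1.png",cv2.resize(p[120:290,200:340],None,fx=4.2,fy=3.5,interpolation=cv2.INTER_CUBIC) if 0 else cv2.resize(p[125:255,190:350],None,fx=4.5,fy=4.5,interpolation=2))
cv2.imwrite("pics/c2.png",cv2.resize(p[160:285,345:485],None,fx=4.5,fy=4.5,interpolation=2))
s=cv2.imread("pics/side0.png")
cv2.imwrite("pics/c3.png",cv2.resize(s[60:190,250:430],None,fx=4.4,fy=4.4,interpolation=2))
E
```

```text
(no output)
```

View pics/c1.png

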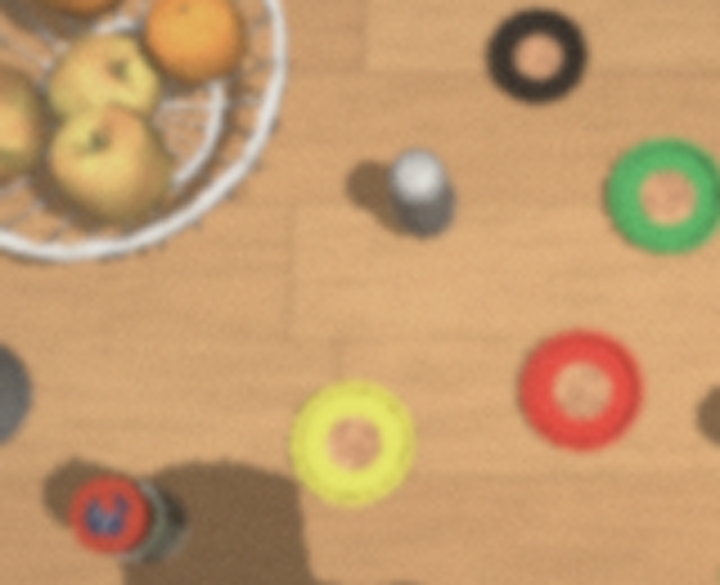

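View pics/c2.png

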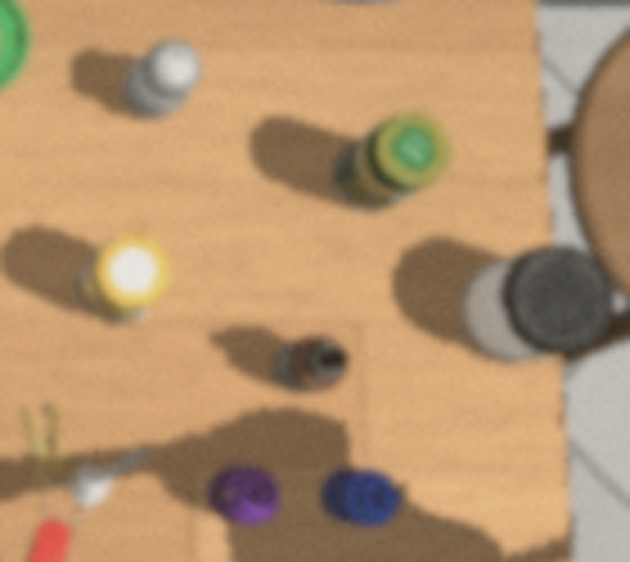

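View pics/c3.png

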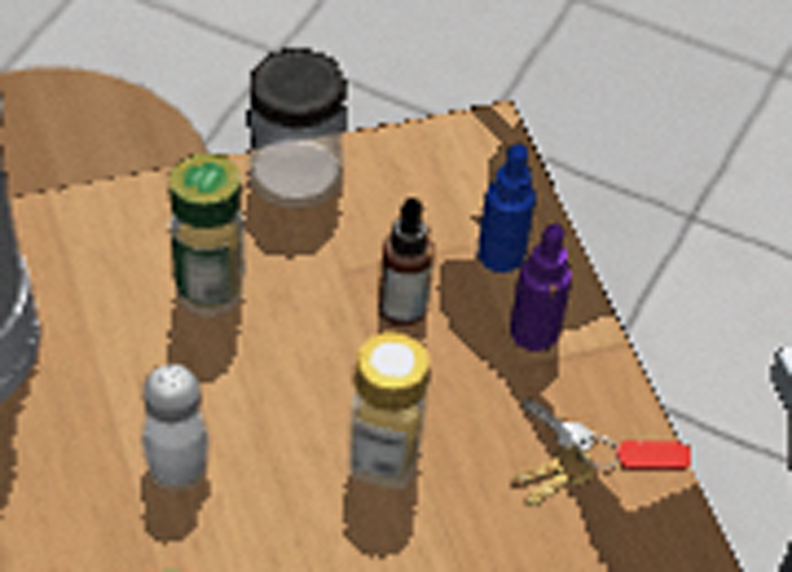

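```bash
cat > h.py <<'E'
from plant import ctrl
import cv2,numpy as np
from scipy.spatial.transform import Rotation as Ro
def pt(n,u,v,z):
    c=ctrl.get_calibration(n);K=np.array([[c["fx"],0,c["cx"]],[0,c["fy"],c["cy"]],[0,0,1]])
    q=cv2.undistortPoints(np.array([[[u,v]]],float),K,c["dist"])[0,0]
    o=-c["R"].T@c["t"];r=c["R"].T@np.array([*q,1]);return (o+r*(z-o[2])/r[2])[:2]
E
python3 - <<'E'
from h import *
f=lambda u,v,ox,oy,s:((u+.5)/s-.5+ox,(v+.5)/s-.5+oy)
A=lambda u,v:f(u,v,190,125,4.5); B=lambda u,v:f(u,v,345,160,4.5); S=lambda u,v:f(u,v,250,60,4.4)
L=[("dblack",A(537,55),(259,240.5),.01),("dgreen",A(666,195),(288.3,203.3),.01),("dred",A(580,390),(341,209.5),.01),("dyel",A(353,443),(373,256.5),.01),
("red",A(108,515),(423,283),.109),("pepper",A(418,172),(306,241),.09),("green",B(410,150),S(206,176),.106),("yellow",B(132,272),S(392,358),.100),("black",B(333,358),S(412,203),.1),("salt",B(176,66),S(172,376),.09),("purple",B(255,488),S(552,232),.1),("blue",B(375,490),S(517,150),.1)]
for n,a,b,z in L:
    t=pt("top",*a,z);s=pt("side",*b,z); print(n,t.round(4),s.round(4),"r",np.hypot(*t).round(3))
E
```

```text
dblack [0.6861 0.0357] [0.6856 0.0364] r 0.687
dgreen [ 0.591 -0.049] [ 0.591 -0.048] r 0.593
dred [0.4631 0.0061] [0.4645 0.0064] r 0.463
dyel [0.4287 0.1491] [0.4298 0.1518] r 0.454
red [0.3762 0.2731] [0.3777 0.2718] r 0.465
pepper [0.5834 0.1036] [0.5838 0.1058] r 0.593
green [ 0.4992 -0.3018] [ 0.4997 -0.3067] r 0.583
yellow [ 0.4281 -0.1383] [ 0.4296 -0.1419] r 0.45
black [ 0.3789 -0.2527] [ 0.3804 -0.2569] r 0.455
salt [ 0.5528 -0.169 ] [ 0.5557 -0.1709] r 0.578
purple [ 0.3058 -0.2053] [ 0.3045 -0.211 ] r 0.368
blue [ 0.3045 -0.2735] [ 0.3019 -0.283 ] r 0.409
```

```bash
python3 - <<'E'
from h import *
H=np.zeros((17,25))
for n in("top","side"):
    d=np.load(n+"_d0.npy");c=ctrl.get_calibration(n);K=np.array([[c["fx"],0,c["cx"]],[0,c["fy"],c["cy"]],[0,0,1]])
    g=np.stack(np.meshgrid(np.arange(640.),np.arange(400.)),-1).reshape(-1,1,2)
    q=cv2.undistortPoints(g,K,c["dist"])[:,0];D=d.ravel()
    X=(np.c_[q,np.ones(len(q))]*D[:,None]-c["t"])@c["R"]
    X=X[(D>0)&(X[:,2]<.5)]
    i=((X[:,0]-.2)/.04).astype(int);j=((.48-X[:,1])/.04).astype(int)
    m=(X[:,0]>.2)&(X[:,1]<.48)&(i<17)&(j<25)
    np.maximum.at(H,(i[m],j[m]),X[m,2])
print("y  ",(.46-.04*np.arange(25)).round(2))
for k in range(16,-1,-1): print("%.2f"%(.22+.04*k)," ".join("%3d"%(v*1000) for v in H[k]))
E
```

```text
y   [ 0.46  0.42  0.38  0.34  0.3   0.26  0.22  0.18  0.14  0.1   0.06  0.02
 -0.02 -0.06 -0.1  -0.14 -0.18 -0.22 -0.26 -0.3  -0.34 -0.38 -0.42 -0.46
 -0.5 ]
0.86 410 408 499 499 499 499 499 499 499 499 499 498 499 499 499 499 499 495 479 457 433 410 413 415 417
0.82 412 410 499 499 499 499 498 498 498 499 499 499 499 493 497 462 498 499 480 451 411 413 414 418 422
0.78   0   6   5 109 108 108   5   5   4   4   5   5   6   5   6   5   5   4   5 209 206   2   2   0   0
0.74   0 106 112 128 130 110 108   6   6   5   6   7   5   5   5   5   8 207 217 217 217 215   0   0   0
0.70   0 109 107 131 132 105 108 108   7   5  14  13   5   5   6   6   5 211 219 220 223 221 206   0   0
0.66   0 108 114 112  85 110 111 109   5   6  13  13   6   6   6   5   5 209 218 219 222 217 206   0   0
0.62   0 109 127 125 120 121  99 108   6  79   7   6  15  14  13   6   6   5 216 217 217 206   6   0   0
0.58   0 109 124 124 128 129 110 109  83  92   5   5  16  13  14  86  91   6   6   6   6   4   7   0   0
0.54   0   5 110 110 113 108 107   5   6  27   6   6  11  15   6  91  92   5   6 107   5   6   5   0   0
0.50   0 148 148   5   5   5   5   5   6   6   6  14  13   4   7   6   7   5  54 111 109   5   5   0   0
0.46   0 146 118 154   5   5   5  14  14  13  13  14  14   4   6 103   6   5   6 109   5  90  90   0   0
0.42   0 155 144  96   6  69   6  14  13  15   6  14  14   5 103 104  98   6   5   5  88  90  92   0   0
0.38   0   5   5   6 113 114   4  14  12   4   5   6   6   6   5   5   5  63 105   6   7  90  89   0   0
0.34   0   5   5   5 110 111   6   5  97  97  80   5   4   5  10   6   6   6   6   6   5   6   5   0   0
0.30   0   5   7   9   7   6   5  97  96  98  80   5   5   6  12   7  63 103  99 103   6   5   6   0   0
0.26   0   6   5   4   6   6   6  96  97  97 171 175 153 488   9   6   5   5   6   5   7   6   5   0   0
0.22   0   0   0   0   0   0   0   0   0 193 251 402 499 499 485   0   0   0   0   0   0   0   0   0   0
```

```bash
python3 -m creep '0 0 0 0 0 .15; 0 0 0 0 0 .15; 50 -20 0 0 0 0; 50 -40 0 0 0 0;20 -50 0 0 0 0' 94 15; python3 -m creep '10 -55 0 0 0 0;10 -55 0 0 0 0;10 -55 0 0 0 0;10 -55 0 0 0 0;10 -55 0 0 0 0'; python3 -m creep '10 -55 0 0 0 0;10 -55 0 0 0 0;10 -55 0 0 0 0;10 -55 0 0 0 0;10 -55 0 0 0 0'
```

```text
clock: 0.72
ee_pos: [0.2907, -0.4395, 0.2047]
tool_rot: [-180.0, -0.0, 0.0]
wrist_force: [0.6, 0.5, 0.2]
grip_width: 0.996
gripper_force: 0.0
clock: 1.35
ee_pos: [0.3385, -0.1635, 0.2053]
tool_rot: [-180.0, -0.0, -0.1]
wrist_force: [0.8, 0.7, 0.2]
grip_width: 0.999
gripper_force: 0.0
clock: 1.98
ee_pos: [0.3886, 0.1114, 0.2054]
tool_rot: [180.0, -0.0, 0.0]
wrist_force: [0.4, -0.6, 0.2]
grip_width: 0.998
gripper_force: 0.0
```

```bash
python3 -m creep '-4 -55 0 0 0 0;-4 -54 0 0 0 0;-4 -52 0 0 0 0;0 0 40 0 0 0;0 0 0 0 0 0'; python3 - <<'E'
from h import *
p,d=ctrl.read_camera("side"); s=p[190:330,340:500]
cv2.imwrite("pics/s1.png",cv2.resize(s,None,fx=4,fy=4,interpolation=2)); print(ctrl.sense()["ee_pos"])
E
```

```text
clock: 2.6
ee_pos: [0.374, 0.2699, 0.1629]
tool_rot: [179.8, 0.4, 0.1]
wrist_force: [-0.1, -0.8, 0.3]
grip_width: 1.0
gripper_force: 0.0
[0.37558824 0.2701029  0.16453928]
```

View pics/s1.png

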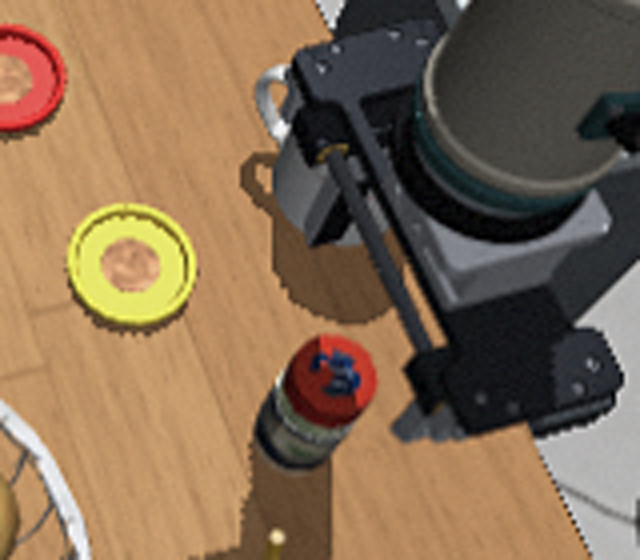

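```bash
python3 -m creep '1 -2 40 0 0 0;0 0 42 0 0 0;0 0 0 0 0 0'; python3 -m creep '0 0 0 0 0 0;0 0 0 0 0 0;0 0 0 0 0 0;0 0 0 0 0 0;0 0 0 0 0 0' 30 20
```

```text
clock: 3.02
ee_pos: [0.3766, 0.2711, 0.0825]
tool_rot: [179.9, 0.2, -0.1]
wrist_force: [0.8, 0.3, 0.5]
grip_width: 1.0
gripper_force: 0.0
clock: 3.65
ee_pos: [0.3778, 0.2727, 0.0836]
tool_rot: [-180.0, -0.0, -0.0]
wrist_force: [-0.1, 0.4, 0.4]
grip_width: 0.505
gripper_force: 0.0
```

```bash
python3 -m creep '0 0 0 0 0 0;0 0 0 0 0 0;0 0 0 0 0 0;0 0 0 0 0 0' 30 20;  python3 -m creep '0 0 -40 0 0 0;0 0 -40 0 0 0;0 0 0 0 0 0'
```

```text
clock: 4.15
ee_pos: [0.3778, 0.2726, 0.0835]
tool_rot: [180.0, -0.0, -0.0]
wrist_force: [-0.2, 0.5, 2.1]
grip_width: 0.464
gripper_force: 20.0
clock: 4.53
ee_pos: [0.3797, 0.2737, 0.1658]
tool_rot: [-179.8, -0.3, -0.0]
wrist_force: [0.1, 0.1, -1.5]
grip_width: 0.459
gripper_force: 20.0
```

```bash
python3 -m creep '25 50 -10 0 0 0;20 54 -5 0 0 0;20 54 0 0 0 0;15 54 0 0 0 0;6 54 10 0 0 0'; python3 -m creep '0 0 0 0 0 0;0 0 0 0 0 0'
```

```text
clock: 5.15
ee_pos: [0.4641, 0.0048, 0.1672]
tool_rot: [-180.0, 0.0, -0.0]
wrist_force: [0.8, -0.3, -0.4]
grip_width: 0.457
gripper_force: 20.0
clock: 5.4
ee_pos: [0.4627, 0.0071, 0.1672]
tool_rot: [-179.9, 0.2, -0.1]
wrist_force: [0.5, 0.6, 0.1]
grip_width: 0.463
gripper_force: 20.0
```

```bash
python3 -m creep '1 0 35 0 0 0;1 0 37 0 0 0;0 0 0 0 0 0;0 0 0 0 0 0'; python3 - <<'E'
from h import *
p,d=ctrl.read_camera("side"); s=p[130:250,270:420]
cv2.imwrite("pics/s2.png",cv2.resize(s,None,fx=4.4,fy=4.4,interpolation=2)); print(ctrl.sense()["ee_pos"])
E
```

```text
clock: 5.9
ee_pos: [0.4664, 0.0076, 0.0974]
tool_rot: [180.0, -0.1, 0.1]
wrist_force: [-0.3, 0.7, 0.1]
grip_width: 0.462
gripper_force: 20.0
[0.46688339 0.00726071 0.0978047 ]
```

View pics/s2.png

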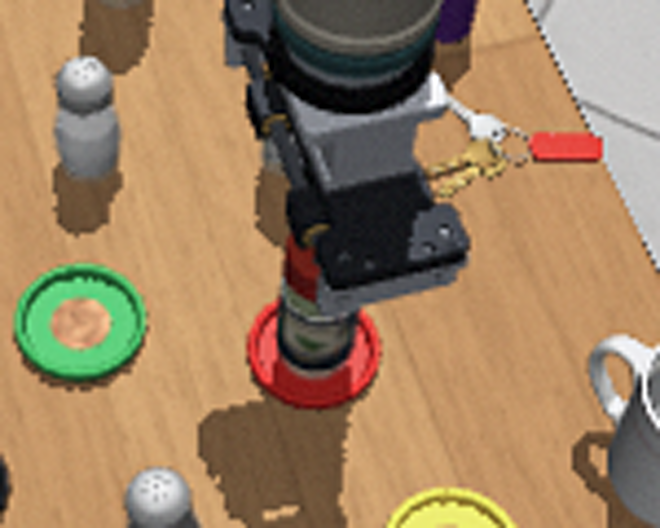

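```bash
python3 -m creep '-1 0 5 0 0 0;-1 0 3 0 0 0;0 0 0 0 0 0'; python3 -m creep '0 0 1.5 0 0 0;0 0 0 0 0 0;0 0 0 0 0 0'
```

```text
clock: 6.32
ee_pos: [0.4634, 0.0066, 0.0884]
tool_rot: [180.0, 0.0, -0.0]
wrist_force: [0.2, -0.1, -0.2]
grip_width: 0.462
gripper_force: 20.0
clock: 6.7
ee_pos: [0.4642, 0.0064, 0.0875]
tool_rot: [180.0, -0.1, -0.0]
wrist_force: [-0.9, -0.0, 5.9]
grip_width: 0.462
gripper_force: 20.0
```

```bash
python3 -m creep '0 0 0 0 0 0;0 0 0 0 0 0;0 0 0 0 0 0;0 0 0 0 0 0' 78 20; python3 -m creep '0 0 -40 0 0 0;0 0 -42 0 0 0;-12 46 0 0 0 0;-12 50 0 0 0 0;-11 50 0 0 0 0' 94;python3 -m creep '0 0 45 0 0 0;0 0 0 0 0 0;0 0 0 0 0 0'
```

```text
clock: 7.2
ee_pos: [0.4636, 0.0066, 0.0868]
tool_rot: [180.0, 0.0, -0.0]
wrist_force: [0.5, 0.5, -0.2]
grip_width: 0.821
gripper_force: 0.0
clock: 7.82
ee_pos: [0.4284, -0.1406, 0.1692]
tool_rot: [180.0, -0.0, 0.0]
wrist_force: [0.2, -0.4, 0.3]
grip_width: 1.003
gripper_force: 0.0
clock: 8.2
ee_pos: [0.4293, -0.1393, 0.1247]
tool_rot: [180.0, -0.0, 0.0]
wrist_force: [-0.7, -0.4, -0.3]
grip_width: 1.003
gripper_force: 0.0
```

Descend 50 mm, grip, lift, carry to the yellow dish (dx 0, dy +290 mm), staying clear of the red jar.

```bash
python3 -m creep '0 0 25 0 0 0;0 0 25 0 0 0;0 0 0 0 0 0'; python3 -m creep '0 0 0 0 0 0;0 0 0 0 0 0;0 0 0 0 0 0;0 0 0 0 0 0;0 0 0 0 0 0' 30 20; python3 -m creep '0 0 0 0 0 0;0 0 0 0 0 0;0 0 0 0 0 0;0 0 0 0 0 0'
```

```text
clock: 8.57
ee_pos: [0.4287, -0.1386, 0.0741]
tool_rot: [-180.0, 0.1, 0.1]
wrist_force: [-0.0, 0.9, -0.2]
grip_width: 0.995
gripper_force: 0.0
clock: 9.2
ee_pos: [0.4287, -0.1395, 0.0741]
tool_rot: [180.0, -0.0, -0.0]
wrist_force: [0.1, -0.4, 0.5]
grip_width: 0.507
gripper_force: 0.2
clock: 9.7
ee_pos: [0.4288, -0.1395, 0.074]
tool_rot: [180.0, -0.0, -0.0]
wrist_force: [0.7, -0.4, -0.5]
grip_width: 0.466
gripper_force: 19.1
```

```bash
python3 -m creep '0 0 -40 0 0 0;0 0 -55 0 0 0;0 0 -55 0 0 0;0 -50 0 0 0 0;0 -60 0 0 0 0'; python3 -m creep '0 -60 0 0 0 0;0 -60 0 0 0 0;0 -60 0 0 0 0;0 0 20 0 0 0;0 0 0 0 0 0'
```

```text
clock: 10.32
ee_pos: [0.429, -0.0287, 0.2245]
tool_rot: [-180.0, -0.1, -0.2]
wrist_force: [0.5, 0.7, -1.2]
grip_width: 0.466
gripper_force: 18.9
clock: 10.95
ee_pos: [0.4268, 0.1512, 0.2024]
tool_rot: [179.9, 0.3, 0.1]
wrist_force: [0.1, 0.0, -1.6]
grip_width: 0.468
gripper_force: 18.9
```

```bash
python3 -m creep '0 0 40 0 0 0;0 0 40 0 0 0;0 0 34 0 0 0;0 0 0 0 0 0;0 0 0 0 0 0'; python3 - <<'E'
from h import *
p,d=ctrl.read_camera("side"); s=p[180:300,310:460]
cv2.imwrite("pics/s3.png",cv2.resize(s,None,fx=4.4,fy=4.4,interpolation=2)); print(ctrl.sense()["ee_pos"])
E
```

```text
clock: 11.58
ee_pos: [0.4301, 0.1503, 0.0913]
tool_rot: [-180.0, -0.1, -0.1]
wrist_force: [-0.4, -0.1, -1.3]
grip_width: 0.472
gripper_force: 18.9
[0.43044723 0.15047386 0.09159838]
```

View pics/s3.png

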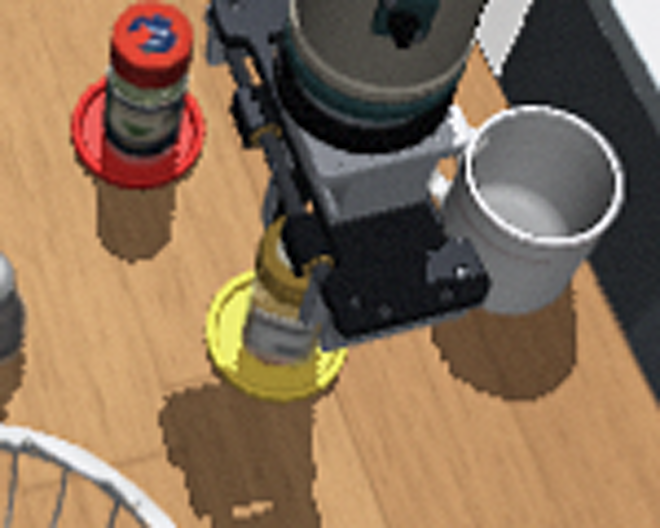

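```bash
python3 -m creep '0 0 6 0 0 0;0 0 4 0 0 0;0 0 0 0 0 0'; python3 -m creep '0 0 2 0 0 0;0 0 0 0 0 0;0 0 0 0 0 0';python3 -m creep '0 0 1.5 0 0 0;0 0 0 0 0 0;0 0 0 0 0 0'
```

```text
clock: 12.0
ee_pos: [0.4285, 0.1506, 0.0798]
tool_rot: [180.0, 0.0, -0.0]
wrist_force: [-0.8, 0.3, -1.6]
grip_width: 0.468
gripper_force: 18.9
clock: 12.38
ee_pos: [0.4289, 0.1507, 0.0784]
tool_rot: [-180.0, -0.0, -0.0]
wrist_force: [-0.9, 1.0, 4.6]
grip_width: 0.469
gripper_force: 19.8
clock: 12.75
ee_pos: [0.4293, 0.1507, 0.0782]
tool_rot: [-180.0, -0.1, -0.0]
wrist_force: [-4.3, -1.4, 15.3]
grip_width: 0.469
gripper_force: 21.4
```

```bash
python3 -m creep '0 0 -1.5 0 0 0;0 0 0 0 0 0;0 0 0 0 0 0;0 0 0 0 0 0;0 0 0 0 0 0' 78; python3 -m creep '0 0 -40 0 0 0;0 0 -50 0 0 0;0 0 -40 0 0 0;7 45 0 0 0 0;8 55 0 0 0 0' 94;python3 -m creep '8 50 0 0 0 0;8 50 0 0 0 0;8 50 0 0 0 0;8 50 0 0 0 0;8 50 0 0 0 0'; python3 -m creep '8 50 0 0 0 0;8 54 0 0 0 0;0 0 40 0 0 0;0 0 20 0 0 0;0 0 0 0 0 0'
```

```text
clock: 13.38
ee_pos: [0.4287, 0.1506, 0.0778]
tool_rot: [180.0, 0.0, -0.0]
wrist_force: [0.4, -0.6, -0.1]
grip_width: 0.832
gripper_force: 0.0
clock: 14.0
ee_pos: [0.4443, 0.0502, 0.2087]
tool_rot: [-180.0, -0.1, 0.2]
wrist_force: [1.5, -0.1, 0.2]
grip_width: 0.995
gripper_force: 0.0
clock: 14.62
ee_pos: [0.4837, -0.2011, 0.2079]
tool_rot: [-180.0, -0.0, -0.0]
wrist_force: [0.2, -0.2, 0.2]
grip_width: 0.997
gripper_force: 0.0
clock: 15.25
ee_pos: [0.4984, -0.3028, 0.146]
tool_rot: [-179.8, 0.2, -0.0]
wrist_force: [0.1, -0.4, -0.1]
grip_width: 0.996
gripper_force: 0.0
```

```bash
python3 -m creep '0 1 30 0 0 0;0 0 37 0 0 0;0 0 0 0 0 0;0 0 0 0 0 0'; python3 -m creep '0 0 0 0 0 0;0 0 0 0 0 0;0 0 0 0 0 0;0 0 0 0 0 0;0 0 0 0 0 0' 30 20; python3 -m creep '0 0 0 0 0 0;0 0 0 0 0 0;0 0 0 0 0 0;0 0 0 0 0 0'
```

```text
clock: 15.75
ee_pos: [0.5009, -0.3051, 0.0828]
tool_rot: [179.9, -0.1, 0.0]
wrist_force: [0.5, -0.5, 0.1]
grip_width: 1.002
gripper_force: 0.0
clock: 16.38
ee_pos: [0.4997, -0.3044, 0.081]
tool_rot: [180.0, 0.0, -0.0]
wrist_force: [-0.5, -0.7, 0.5]
grip_width: 0.504
gripper_force: 0.0
clock: 16.88
ee_pos: [0.4997, -0.3045, 0.081]
tool_rot: [180.0, -0.0, -0.0]
wrist_force: [0.1, -0.2, 0.1]
grip_width: 0.474
gripper_force: 20.0
```

```bash
python3 -m creep '0 0 -40 0 0 0;0 0 -50 0 0 0;0 0 -50 0 0 0;0 -50 0 0 0 0;11 -55 0 0 0 0'; python3 -m creep '30 -50 0 0 0 0;30 -50 0 0 0 0;20 -51 0 0 0 0;0 0 30 0 0 0;0 0 0 0 0 0';python3 -m creep '0 0 40 0 0 0;0 0 40 0 0 0;0 0 15 0 0 0;0 0 0 0 0 0;0 0 0 0 0 0'; python3 - <<'E'
from h import *
p,d=ctrl.read_camera("side"); s=p[120:250,220:370]
cv2.imwrite("pics/s4.png",cv2.resize(s,None,fx=4.4,fy=4.4,interpolation=2)); print(ctrl.sense()["ee_pos"])
E
```

```text
clock: 17.5
ee_pos: [0.5103, -0.1988, 0.2214]
tool_rot: [180.0, -0.0, -0.2]
wrist_force: [-0.1, 0.5, -1.5]
grip_width: 0.475
gripper_force: 20.0
clock: 18.12
ee_pos: [0.5887, -0.0472, 0.1884]
tool_rot: [-179.9, 0.4, 0.1]
wrist_force: [-0.4, 0.6, -1.0]
grip_width: 0.475
gripper_force: 20.0
clock: 18.75
ee_pos: [0.5922, -0.049, 0.0978]
tool_rot: [180.0, -0.2, -0.0]
wrist_force: [-0.7, -0.2, -1.1]
grip_width: 0.479
gripper_force: 20.0
[ 0.59218299 -0.04894588  0.09785166]
```

View pics/s4.png

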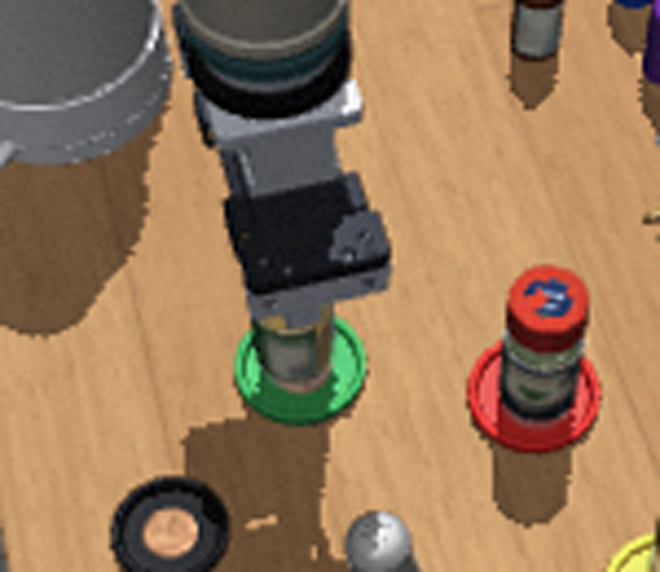

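```bash
python3 -m creep '-2 0 6 0 0 0;-1 0 4 0 0 0;0 0 0 0 0 0'; python3 -m creep '0 0 2 0 0 0;0 0 0 0 0 0;0 0 0 0 0 0'
```

```text
clock: 19.18
ee_pos: [0.5872, -0.0483, 0.0856]
tool_rot: [-180.0, 0.1, -0.0]
wrist_force: [0.5, 0.8, -1.9]
grip_width: 0.473
gripper_force: 20.0
clock: 19.55
ee_pos: [0.5883, -0.0485, 0.0849]
tool_rot: [180.0, -0.1, -0.0]
wrist_force: [-1.2, -0.3, 5.5]
grip_width: 0.473
gripper_force: 20.0
```

```bash
python3 -m creep '0 0 0 0 0 0;0 0 0 0 0 0;0 0 0 0 0 0;0 0 0 0 0 0' 78; python3 -m creep '0 0 -40 0 0 0;0 0 -50 0 0 0;0 0 -50 0 0 0;-25 20 0 0 0 0;-42 42 0 0 0 0' 94;python3 -m creep '-42 42 0 0 0 0;-42 42 0 0 0 0;-42 42 0 0 0 0;-16 18 0 0 0 0;0 0 0 0 0 0'; python3 -m creep '0 0 40 0 0 0;0 0 50 0 0 0;0 0 0 0 0 0;0 0 0 0 0 0'; python3 - <<'E'
from h import *
p,d=ctrl.read_camera("side"); s=p[60:200,270:430]
cv2.imwrite("pics/s5.png",cv2.resize(s,None,fx=4.2,fy=4.2,interpolation=2)); print(ctrl.sense()["ee_pos"])
E
```

```text
clock: 20.05
ee_pos: [0.5876, -0.0484, 0.0837]
tool_rot: [180.0, 0.0, -0.0]
wrist_force: [-0.6, 0.0, -0.2]
grip_width: 0.823
gripper_force: 0.0
clock: 20.68
ee_pos: [0.5214, -0.1104, 0.2246]
tool_rot: [180.0, -0.1, 0.2]
wrist_force: [-1.0, -0.9, -1.6]
grip_width: 1.001
gripper_force: 0.0
clock: 21.3
ee_pos: [0.3778, -0.2553, 0.2241]
tool_rot: [180.0, -0.0, -0.2]
wrist_force: [1.1, 1.3, -0.3]
grip_width: 1.0
gripper_force: 0.0
clock: 21.8
ee_pos: [0.3801, -0.2547, 0.1353]
tool_rot: [179.9, -0.1, 0.0]
wrist_force: [0.4, 0.2, 0.5]
grip_width: 0.999
gripper_force: 0.0
[ 0.38042801 -0.255099    0.13580733]
```

View pics/s5.png

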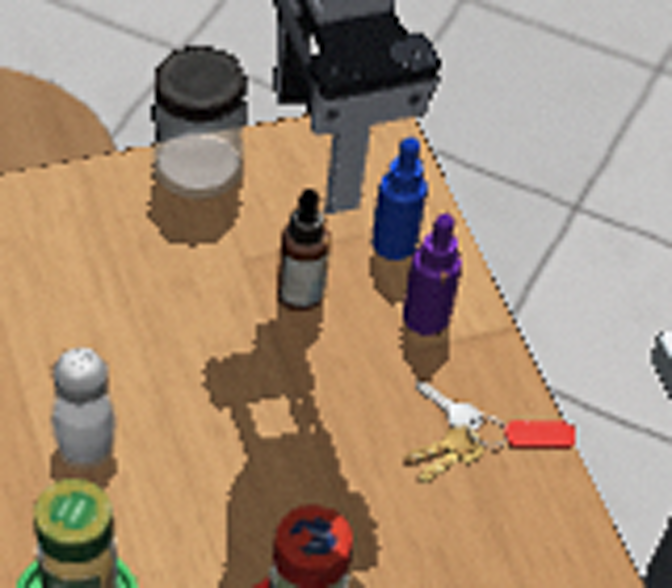

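```bash
python3 - <<'E'
from h import *
print(pt("side",270+300/4.2,60+298/4.2,0),pt("side",270+309/4.2,60+194/4.2,.1))
E
python3 -m creep '0 0 30 0 0 0;0 0 30 0 0 0;0 0 20 0 0 0;0 0 19 0 0 0;0 0 0 0 0 0'; python3 -m creep '0 0 0 0 0 0;0 0 0 0 0 0;0 0 0 0 0 0;0 0 0 0 0 0;0 0 0 0 0 0' 20 15; python3 -m creep '0 0 0 0 0 0;0 0 0 0 0 0;0 0 0 0 0 0;0 0 0 0 0 0;0 0 0 0 0 0'
```

```text
[ 0.37977558 -0.25397649] [ 0.38005419 -0.25507043]
clock: 22.48
ee_pos: [0.3794, -0.2548, 0.0356]
tool_rot: [180.0, -0.0, -0.0]
wrist_force: [0.2, -0.1, 0.8]
grip_width: 1.0
gripper_force: 0.0
clock: 23.1
ee_pos: [0.3787, -0.2544, 0.035]
tool_rot: [180.0, -0.0, -0.0]
wrist_force: [0.4, -0.2, -0.4]
grip_width: 0.5
gripper_force: 0.0
clock: 23.72
ee_pos: [0.3786, -0.2543, 0.0349]
tool_rot: [-180.0, 0.0, -0.0]
wrist_force: [-0.9, 0.4, 0.2]
grip_width: 0.345
gripper_force: 14.8
```

```bash
python3 -m creep '0 0 -40 0 0 0;0 0 -55 0 0 0;0 0 -55 0 0 0;0 0 -20 0 0 0;26 -20 0 0 0 0'; python3 -m creep '40 -40 0 0 0 0;40 -40 0 0 0 0;40 -40 0 0 0 0;40 -40 0 0 0 0;40 -40 0 0 0 0';python3 -m creep '40 -40 0 0 0 0;40 -30 0 0 0 0;0 0 0 0 0 0;0 0 40 0 0 0;0 0 0 0 0 0'
```

```text
clock: 24.35
ee_pos: [0.4051, -0.2358, 0.2073]
tool_rot: [179.8, -0.2, -0.2]
wrist_force: [-0.0, -0.6, -0.6]
grip_width: 0.348
gripper_force: 14.8
clock: 24.98
ee_pos: [0.6056, -0.0329, 0.2047]
tool_rot: [180.0, 0.0, 0.0]
wrist_force: [0.7, -0.3, 0.3]
grip_width: 0.345
gripper_force: 14.8
clock: 25.6
ee_pos: [0.6812, 0.035, 0.1616]
tool_rot: [180.0, 0.5, -0.0]
wrist_force: [0.4, 0.7, -0.0]
grip_width: 0.347
gripper_force: 14.8
```

```bash
python3 -m creep '2 -1 40 0 0 0;0 0 40 0 0 0;0 0 33 0 0 0;0 0 0 0 0 0;0 0 0 0 0 0'; python3 - <<'E'
from h import *
p,d=ctrl.read_camera("side"); s=p[150:280,190:340]
cv2.imwrite("pics/s6.png",cv2.resize(s,None,fx=4.4,fy=4.4,interpolation=2)); print(ctrl.sense()["ee_pos"])
E
```

```text
clock: 26.22
ee_pos: [0.6881, 0.036, 0.0543]
tool_rot: [180.0, -0.2, -0.0]
wrist_force: [0.9, 0.5, 0.5]
grip_width: 0.345
gripper_force: 14.8
[0.68837044 0.03611262 0.05462922]
```

View pics/s6.png

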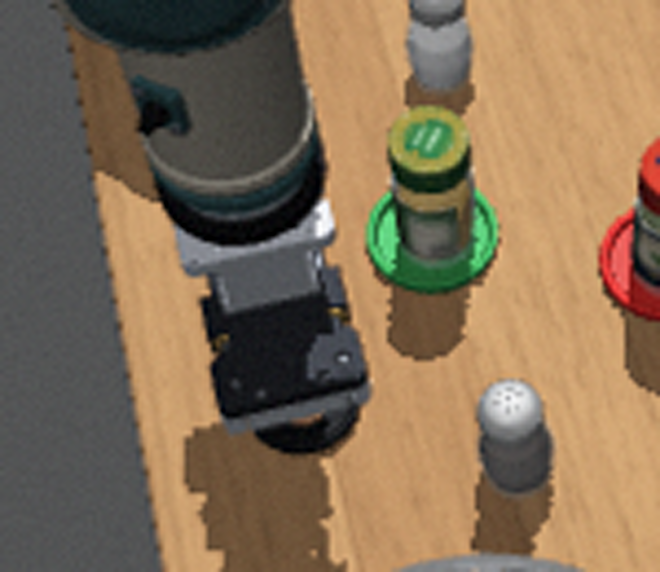

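```bash
python3 -m creep '-1 0 7 0 0 0;-1 0 5 0 0 0;0 0 0 0 0 0'; python3 -m creep '0 0 2 0 0 0;0 0 0 0 0 0;0 0 0 0 0 0'; python3 -m creep '0 0 1.5 0 0 0;0 0 0 0 0 0;0 0 0 0 0 0'
```

```text
clock: 26.65
ee_pos: [0.6841, 0.0366, 0.0395]
tool_rot: [180.0, 0.1, -0.0]
wrist_force: [0.2, 0.6, -0.2]
grip_width: 0.347
gripper_force: 14.8
clock: 27.02
ee_pos: [0.6853, 0.0364, 0.0387]
tool_rot: [180.0, -0.1, -0.0]
wrist_force: [-0.0, -0.5, 4.5]
grip_width: 0.347
gripper_force: 14.9
clock: 27.4
ee_pos: [0.6854, 0.0355, 0.038]
tool_rot: [179.9, -0.1, 0.0]
wrist_force: [-1.9, -1.8, 9.0]
grip_width: 0.343
gripper_force: 15.0
```

```bash
python3 -m creep '0 0 -1 0 0 0;0 0 0 0 0 0;0 0 0 0 0 0;0 0 0 0 0 0;0 0 0 0 0 0' 75; python3 -m creep '0 0 -30 0 0 0;0 0 -50 0 0 0;0 0 -60 0 0 0;0 0 -60 0 0 0;-50 0 0 0 0 0';python3 -m creep '-55 0 0 0 0 0;-55 0 0 0 0 0;-55 0 0 0 0 0;-55 0 0 0 0 0;0 0 0 0 0 0'; python3 - <<'E'
from h import *
p,d=ctrl.read_camera("side"); s=p[120:320,220:470]
cv2.imwrite("pics/s7.png",cv2.resize(s,None,fx=3,fy=3,interpolation=2))
p,d=ctrl.read_camera("top"); s=p[110:280,190:450]
cv2.imwrite("pics/t7.png",cv2.resize(s,None,fx=3,fy=3,interpolation=2))
E
```

```text
clock: 28.02
ee_pos: [0.6847, 0.0366, 0.0372]
tool_rot: [180.0, 0.0, -0.0]
wrist_force: [-1.1, -0.3, -0.1]
grip_width: 0.786
gripper_force: 0.0
clock: 28.65
ee_pos: [0.6412, 0.0361, 0.2439]
tool_rot: [179.9, -0.9, -0.0]
wrist_force: [0.5, 0.7, -1.0]
grip_width: 0.799
gripper_force: 0.0
clock: 29.28
ee_pos: [0.4107, 0.037, 0.2377]
tool_rot: [180.0, 0.1, -0.0]
wrist_force: [0.3, -0.0, -0.0]
grip_width: 0.797
gripper_force: 0.0
```

View pics/s7.png

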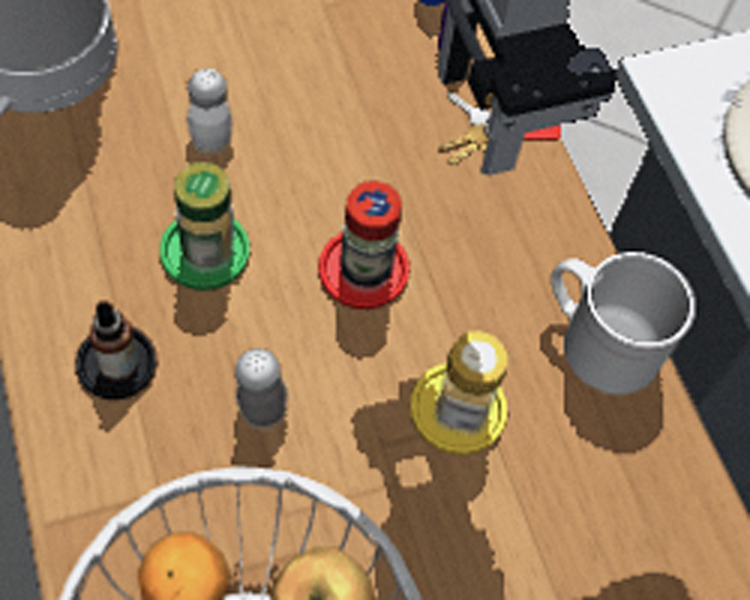

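View pics/t7.png

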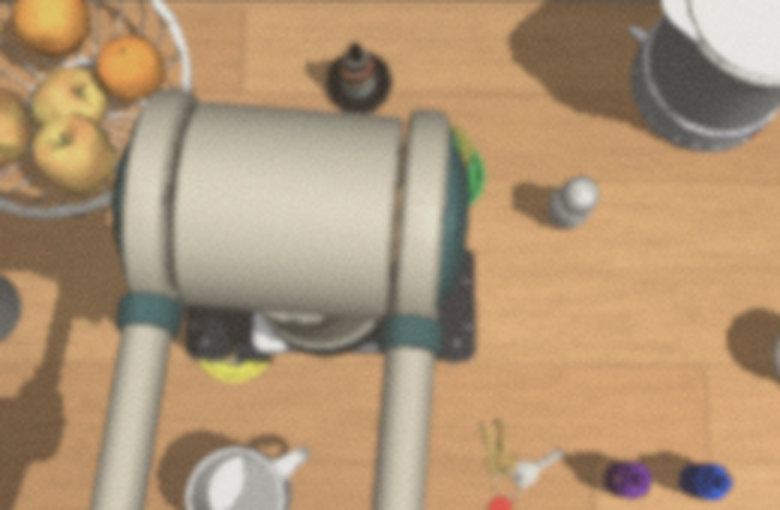

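The side view shows all four items upright inside their matching dishes. The bottle is at (115,355), green at (205,240), red at (370,255) and yellow at (468,400). Both shakers are still in place and the arm is clear.

```bash
python3 -c "from plant import ctrl; print(ctrl.hand_in())"
```

```text
the job is handed in; nothing more can be done
None
```

The red, yellow and green jars and the black-capped bottle each stand upright in the dish of their own colour, the salt and pepper shakers were left where they were, and the job was handed in at about 29 s; the hand-in returned no verdict.

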